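# Sort two kiln props with the bore gauge

## Task

Sort the two cream kiln props by the wooden bore gauge. First take the one that fits through the gauge's hole and lower it upright, all the way down onto the gauge's steel base, before letting go; leave it standing there. Then take the oversize one, which does not fit, and set it down upright inside the blue tray, again letting go only once it stands on the tray's floor.

Things in the scene. Friction and masses are not known exactly. Their poses are not given: they have to be found in the camera images.
- slim_prop_center (a point): The slim kiln prop: a loose, cream-coloured, upright fired-clay cylinder, 30 mm in diameter and 120 mm tall, about 0.14 kg, standing on the table. The point is its centre, 60 mm above its foot; z is its long axis. It fits through the gauge. It and the thick prop may stand in either place.
- thick_prop_center (a point): The thick (oversize) kiln prop: same colour and height, 52 mm in diameter and 120 mm tall, about 0.35 kg, standing on the table. The point is its centre, 60 mm above its foot; z is its long axis. It does not fit through the gauge.
- bore (a point): The gauge: a fixed pale wooden board, 100 x 100 mm, on two cheeks over a dark steel base plate. The point is the centre of its one round vertical hole, 46 mm in diameter, at the board's top face, 48 mm above the table. The board is 14 mm thick; beneath it is open down to the base plate, whose top lies 40 mm below the point. The slim prop standing on the base plate has its centre 20 mm above the point. Gauge and tray may change places.
- tray_in (a point): The blue tray for oversize props: a fixed open box, 130 x 130 mm outside, 26 mm high, with 6 mm walls (118 x 118 mm inside). The point is the centre of its inner floor; x and y run along its sides.
Not all that is in view belongs to the job. What is shaped like the part that bears thick_prop_center but purple or turquoise is not meant.

How it is judged:
By the outcome, as a careful person would: the job done as asked, in the order asked, and still so for the second after the job is handed in, with the robot touching nothing.
It also fails if it takes over 67 s, if anything falls off the work surface, if the arm or the gripper's body presses on something with over 40 N, if the wrist force passes 120 N, or if a joint passes its speed limit or range.

## Robot

A 7-joint arm with a two-finger parallel gripper is mounted at the origin on a cart in front of the work surface, level with it; the furniture and walls round the work are solid. World frame = base frame: x ahead of the robot, y to its left, z up, the work surface at z = 0. Lengths are in mm, angles in degrees, forces in N, time in s.
With the tool pointing down it reaches from about 400 to 875 mm from the base axis. Payload 4.4 kg.
Tool frame: the origin (TCP) lies midway between the tips of the shut fingers; the grasp point (between the pads) lies 19 mm behind it; x points along the fingers, z is the direction in which the jaws open and shut, and the axes are right-handed (so a half turn about x gives the same grasp; the last joint's range is limited). The gripper opens to 85 mm and grips with 20 to 120 N. Pads are 22 mm wide; open, the fingers measure 114 mm over their backs; the gripper's body (76 mm by 85 mm) begins 54 mm behind the grasp point. The pads swing forward as they close: fully open they stand 13 mm farther back than shut.
Start: joints at [-71.207, 36.005, 2.206, 86.941, -1.547, 57.084, -1.146], TCP at [249.382, 600.272, 193.313] pointing down, gripper open.
Joint ranges: [-175.42, 175.42], [-21.48, 121.26], [-71.46, 75.88], [10.55, 141.38], [-63.04, 243.04], [13.31, 113.54], [-168.57, 168.57]. Speed limits (degrees/s): [147.25, 147.25, 180, 180, 180, 180, 180].

## Interface

Orientations are given as a 3x3 rotation matrix whose columns are the frame's x, y, z axes.
In Python, from cell import * gives the robot as it stands.
- The arm moves only by the shell command python3 -m jog 'ROWS' [OPENING] [FORCE]. ROWS is JSON, a list of rows, each a list of 2 entries, a list of its own where there are three numbers: the shift along the tool's x, y, z in m, then the turn about the tool's x in rad. A call has 1 to 12 rows; each row shifts and turns the pose as measured when the row begins, along the tool's axes as they then stand; what a row does not reach is not made up. A row lasts 1/12 s, in which the tool goes at most 41.7 mm and 7.16 degrees, less where a joint would pass 70% of its speed; a pose out of reach is approached as far as the arm can. A call with a gripper value outside its range is refused whole. OPENING is the opening in per cent of the stroke, from 0 (shut) to 100 (fully open), set as the call begins (- or left out, the last holds). The fingers move at their own pace and stop on an object; FORCE is the grip in N (left out, the last holds). Time passes only in rows, so rows that do not move let the fingers close. It gives the time, the measured TCP pose, the force and the opening at its end, in the units of the state.
- state(): the state, without advancing time (a new reading comes with each control period).
- capture(name): name is "scene" or "side" or "wrist"; returns a dict with "img" (384x512x3 uint8, red, green, blue), "depth" (384x512 float32, mm along the optical axis (not along the pixel's ray), 0 where there is no reading), "fovy" (degrees; the focal length in pixels is half the picture's height over the tangent of half this angle, whatever the lens; pixels are square), "cx", "cy" (the principal point, pixels), "R" (3x3) and "t" (3): a world point X has camera coordinates R X + t. Camera axes: x right, y down, z forward; pixel columns grow to the right and rows downward; lengths in mm; the calibration is good to about 2 mm. A picture is of the moment at which its call begins.
- close_job(): hands the job in, once; it reports no verdict.
The state is a dict: "clock": time; "qpos": joint angles; "joint_velocities": joint speeds; "joint_efforts": joint torques, N m; "tcp_pos": TCP position; "tcp_rot": TCP orientation; "wrist_force": force on the tool from outside, world axes, zero at the start; "torque": the same for the moment, N m; "finger_gap": finger opening in mm.
Only numpy, scipy, OpenCV 4.12 (cv2) and the standard library are available. Lean on these libraries where they do the work, as an engineer would, in place of code of your own. Each camera call takes 0.05 s, during which the arm holds its last target.

## Working session

There is one attempt and no reset: what is moved stays moved. The work goes in short steps, Python scripts to look and compute and a shell command to move; the robot and the scene stay as the last step left them, time stands still between calls to the robot, and variables do not carry over. Pictures are saved under pics/ and viewed, and the job is handed in when it is done.

```bash
ls; mkdir -p pics
python3 - <<'E'
from cell import *
import cv2,numpy as np
s=state(); print({k:np.round(v,3).tolist() for k,v in s.items()})
for n in ["scene","side"]:
    c=capture(n); cv2.imwrite(f"pics/{n}0.png",c["img"][:,:,::-1]); np.savez(f"{n}0.npz",**c)
    print(n,c["fovy"],c["cx"],c["cy"],np.round(c["R"],3).tolist(),np.round(c["t"],1).tolist())
E
```

```text
pics
{'clock': 0.0, 'qpos': [-71.206, 36.059, 2.204, 86.999, -1.547, 57.082, -1.143], 'joint_velocities': [0.054, -0.115, -0.094, 0.039, 0.031, -0.04, 0.035], 'joint_efforts': [0.001, -56.339, 1.227, -19.344, 0.011, 0.011, -0.0], 'tcp_pos': [249.12, 599.585, 192.371], 'tcp_rot': [[-0.001, -0.923, 0.384], [-0.002, 0.384, 0.923], [-1.0, -0.0, -0.002]], 'wrist_force': [1.199, 0.241, 0.692], 'torque': [0.028, 0.006, 0.038], 'finger_gap': 85.524}
scene 45.0084728681712 251.12125475362927 193.98211021228434 [[0.678, -0.735, -0.009], [-0.528, -0.478, -0.702], [0.511, 0.481, -0.713]] [-331.8, 316.7, 1249.5]
side 51.161494468997965 258.61414840902455 188.61167940500084 [[0.882, -0.471, 0.016], [-0.28, -0.551, -0.786], [0.379, 0.689, -0.618]] [-436.2, 199.6, 995.9]
```

View pics/scene0.png

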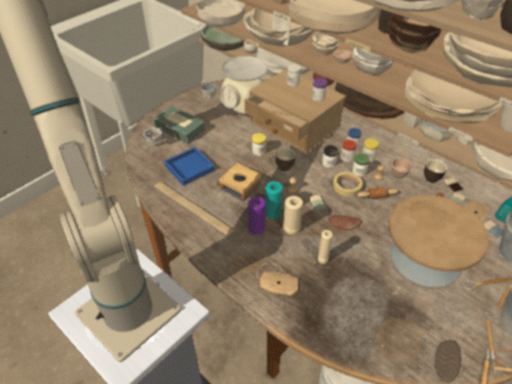

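View pics/side0.png

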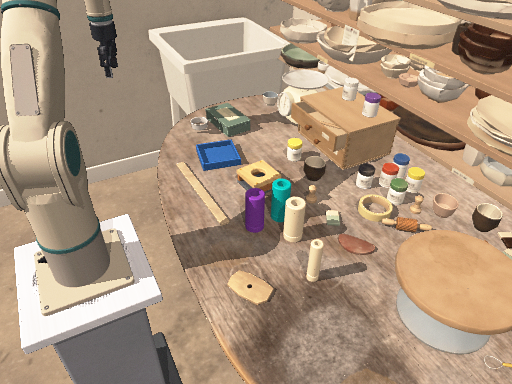

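The scene picture shows the blue tray at (190,165), the gauge at (240,180), a purple prop at (257,215), a turquoise one at (274,200), the thick cream one at (293,215) and the slim cream one at (325,246). In the side view they sit at (218,155), (260,175), (255,210), (281,200), (294,220) and (315,260). The purple and turquoise props are decoys. The two cream ones match the description.

```bash
cat > h.py <<'E'
import numpy as np,cv2
def K(c): return 192/np.tan(np.radians(float(c["fovy"]))/2)
def ray(c,u,v):
    f=K(c);d=np.array([(u-c["cx"])/f,(v-c["cy"])/f,1.]);R=np.array(c["R"]);return -R.T@c["t"],R.T@d
def plane(c,u,v,z):
    o,d=ray(c,u,v);return o+d*(z-o[2])/d[2]
def proj(c,X):
    p=c["R"]@np.array(X,float)+c["t"];return K(c)*p[0]/p[2]+float(c["cx"]),K(c)*p[1]/p[2]+float(c["cy"])
def cloud(c):
    f=K(c);v,u=np.mgrid[:384,:512];z=c["depth"].astype(float)
    P=np.stack([(u-c["cx"])/f*z,(v-c["cy"])/f*z,z],-1)-c["t"]
    P=P@np.array(c["R"]);P[z<=0]=np.nan;return P
def ld(n): return dict(np.load(n))
E
python3 - <<'E'
from h import *
for n,box in [("scene",(150,140,360,310)),("side",(180,130,390,310))]:
    c=ld(n+"0.npz");P=cloud(c);x0,y0,x1,y1=box
    im=c["img"];hsv=cv2.cvtColor(im,cv2.COLOR_RGB2HSV)
    crop=cv2.resize(im[y0:y1,x0:x1],None,fx=3.5,fy=3.5,interpolation=cv2.INTER_CUBIC)
    cv2.imwrite(f"pics/{n}_crop.png",crop[:,:,::-1])
    inb=np.zeros(im.shape[:2],bool);inb[y0:y1,x0:x1]=1
    tall=inb&(P[...,2]>30)&(P[...,2]<135)&(np.hypot(P[...,0],P[...,1])<900)
    k,lab,st,ce=cv2.connectedComponentsWithStats(tall.astype(np.uint8))
    for i in range(1,k):
        if st[i,4]<40: continue
        m=lab==i;Q=P[m];top=m&(P[...,2]>np.nanpercentile(Q[:,2],97)-6)
        print(n,st[i],im[m].mean(0).round(),"zmax",np.nanpercentile(Q[:,2],97).round(1),"top mean",np.nanmean(P[top],0).round(1),top.sum(), "ext",np.ptp(P[top],axis=0).round())
    blue=inb&(hsv[...,0]>100)&(hsv[...,0]<125)&(hsv[...,1]>150)
    cn=max(cv2.findContours(blue.astype(np.uint8),0,2)[0],key=cv2.contourArea)
    r=cv2.approxPolyDP(cv2.convexHull(cn),4,True)[:,0];print(n,"tray",r.tolist(),[plane(c,*p,26).round().tolist() for p in r])
E
```

```text
scene [253 140  13  10 114] [186. 169. 117.] zmax 68.2 top mean [716.5 172.5  65.7] 23 ext [29. 33. 11.]
scene [295 140  22   8  94] [117.  92.  62.] zmax 62.6 top mean [833.8  50.4  62.2] 11 ext [44. 18. 23.]
scene [323 145  16  17 216] [109. 100.  86.] zmax 71.0 top mean [848.3 -47.9  67.8] 97 ext [51. 50.  7.]
scene [276 147  20  21 315] [94. 83. 65.] zmax 66.4 top mean [727.2  56.7  64. ] 71 ext [67. 69. 10.]
scene [354 154   6  16  79] [146. 153. 117.] zmax 70.7 top mean [ 873.7 -140.    68. ] 26 ext [28. 27.  6.]
scene [220 163  41  32 681] [198. 158.  99.] zmax 53.5 top mean [549.2 104.2  50.2] 426 ext [111. 113.  10.]
scene [290 177   7   9  52] [164. 134.  96.] zmax 56.0 top mean [655.2 -35.7  53.4] 24 ext [22. 20.  7.]
scene [248 181  35  48 991] [60. 80. 97.] zmax 123.0 top mean [488.9 -59.3 120.7] 279 ext [137.  54.  11.]
scene [284 196  19  33 514] [191. 169. 128.] zmax 123.2 top mean [ 523.1 -141.9  120.7] 139 ext [51. 51.  9.]
scene [319 230  14  28 279] [193. 170. 130.] zmax 122.5 top mean [ 489.7 -285.5  120.4] 66 ext [31. 29.  9.]
scene tray [[207, 165], [186, 177],
[... 314 characters left out ...]
ext [52. 49.  7.]
side [304 156  22  21 374] [107.  91.  74.] zmax 65.5 top mean [727.9  57.7  62.9] 91 ext [67. 68.  9.]
side [ 237  160   69   75 2665] [148. 147. 135.] zmax 121.7 top mean [499.7 -88.5 120.1] 528 ext [135. 138.   8.]
side [357 163  18  20 277] [122. 112. 104.] zmax 69.7 top mean [847.3 -47.1  67.2] 132 ext [52. 52.  7.]
side [308 185   9   9  62] [193. 162. 120.] zmax 55.4 top mean [654.5 -35.9  52.5] 29 ext [22. 18.  6.]
side [307 239  17  36 428] [221. 199. 160.] zmax 121.4 top mean [ 490.  -285.1  119.7] 94 ext [29. 32.  8.]
side tray [[231, 140], [240, 163], [204, 169], [196, 145]] [[570.0, 352.0, 26.0], [535.0, 207.0, 26.0], [416.0, 229.0, 26.0], [446.0, 377.0, 26.0]]
```

View pics/scene_crop.png

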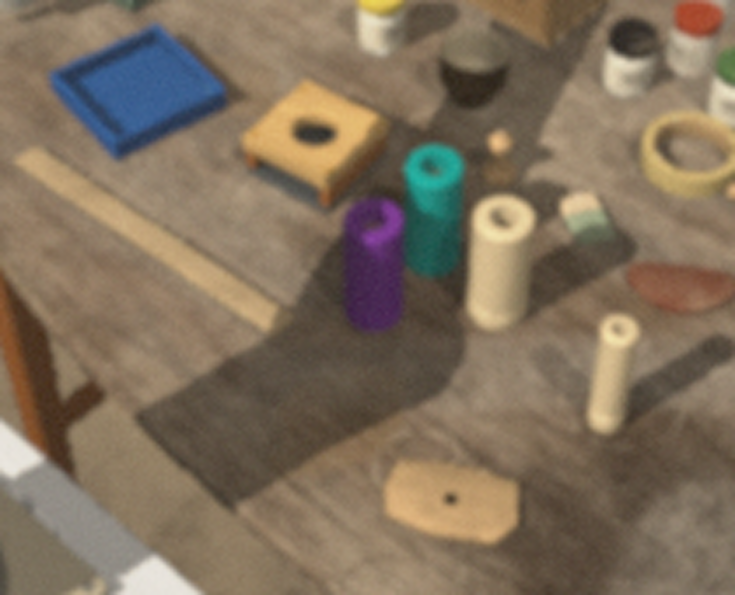

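View pics/side_crop.png

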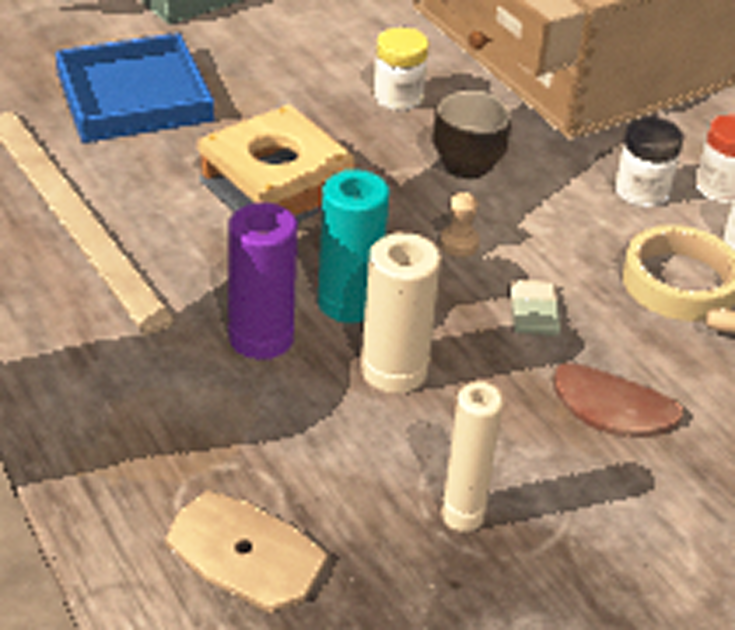

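The crops confirm the picks. In the scene crop the thick cream prop's top is at crop (502,215) and the slim one's at (619,330). Purple (373,215) and turquoise (434,165) differ only in colour. Next I measure them by colour.

Run:
```python
from h import *
for n in ["scene","side"]:
    c=ld(n+"0.npz");P=cloud(c);im=c["img"];hsv=cv2.cvtColor(im,cv2.COLOR_RGB2HSV).astype(int);H,S,V=[hsv[...,i] for i in range(3)]
    def near(x,y,r,z0,z1): return (np.hypot(P[...,0]-x,P[...,1]-y)<r)&(P[...,2]>z0)&(P[...,2]<z1)
    for nm,cm,reg in [("purple",(H>125)&(H<160)&(S>80),(500,-60,130)),("turq",(H>75)&(H<98)&(S>80),(500,-60,130)),("thick",(S<125)&(H<35)&(V>120),(523,-142,50)),("slim",(S<125)&(H<35),(490,-285,40))]:
        m=near(*reg,113,128)&cm
        Q=P[m][:,:2].astype(np.float32)
        mb=near(*reg,20,110)&cm; 
        print(n,nm,m.sum(),"rect",np.round(cv2.minAreaRect(Q)[:2],1).tolist(),"medianmid",((np.percentile(Q,3,0)+np.percentile(Q,97,0))/2).round(1),np.nanmedian(P[m][:,2]).round(1))
    m=near(549,104,80,43,53)
    (cx,cy),wh,a=cv2.minAreaRect(P[m][:,:2].astype(np.float32));print(n,"board",round(cx,1),round(cy,1),np.round(wh,1),round(a,1),np.nanmedian(P[m][:,2]).round(1))
    # hole: non-top pixels enclosed in board
    bm=m.astype(np.uint8);cs,hi=cv2.findContours(bm,cv2.RETR_CCOMP,cv2.CHAIN_APPROX_NONE)
    for k,ct in enumerate(cs):
        if hi[0][k][3]>=0 and len(ct)>12:
            X=np.array([plane(c,*p,48)[:2] for p in ct[:,0]],np.float32);print("  hole",np.round(cv2.fitEllipse(X)[0],1),np.round(cv2.fitEllipse(X)[1],1),ct[:,0].mean(0))
    b=(H>100)&(H<125)&(S>130)&(np.hypot(P[...,0]-490,P[...,1]-290)<130)
    f=b&(P[...,2]<12);r=b&(P[...,2]>19)
    for k,mm in (("floor",f),("rim",r),("all",b)):
        rr=cv2.minAreaRect(P[mm][:,:2].astype(np.float32));print("  tray",k,mm.sum(),np.round(rr[0],1),np.round(rr[1],1),round(rr[2],1),np.nanmedian(P[mm][:,2]).round(1))
```

```text
scene purple 160 rect [[448.9, -62.0], [47.7, 47.9]] medianmid [447.6 -62.4] 120.2
scene turq 156 rect [[531.7, -56.4], [52.3, 49.2]] medianmid [532.9 -57.7] 120.0
scene thick 165 rect [[524.8, -140.7], [53.0, 47.4]] medianmid [ 524.5 -141.8] 120.1
scene slim 80 rect [[491.9, -284.8], [29.0, 29.9]] medianmid [ 491.4 -285.2] 119.8
scene board 550.4 105.8 [105.7 106.2] 7.2 49.0
  hole [549.9 104.1] [45.4 49.5] [240.21621622 176.81081081]
  tray floor 569 [499.7 318. ] [109.5 128.9] 79.8 7.4
  tray rim 151 [495.4 300.8] [128.8 128. ] 79.4 25.2
  tray all 790 [496.9 304.5] [136.7 129.8] 79.5 8.6
side purple 195 rect [[448.5, -61.6], [50.1, 48.4]] medianmid [447.  -61.9] 120.3
side turq 179 rect [[531.5, -56.5], [51.6, 49.8]] medianmid [530.3 -57.3] 120.2
side thick 210 rect [[523.1, -142.4], [48.5, 49.0]] medianmid [ 522.5 -141.5] 119.8
side slim 106 rect [[491.0, -284.8], [30.3, 27.6]] medianmid [ 490.  -284.8] 119.7
side board 549.8 106.8 [101.3 104.1] 7.3 48.7
  hole [549.1 104.4] [45.2 47.9] [258.5        172.85294118]
  tray floor 603 [495.6 308.4] [139.1 128. ] 80.2 7.3
  tray rim 265 [495.4 306. ] [136.5 130.2] 80.5 25.3
  tray all 1012 [495.8 307.6] [140.6 129.3] 79.8 9.5
```

```bash
python3 -m jog '[[[-0.004,0,0],0.118],[[-0.004,0,0],0.118],[[-0.004,0,0],0.118],[[-0.004,0,0],0.118],[[-0.004,0,0],0.118],[[-0.004,0,0],0.118],[[-0.004,0,0],0.118],[[-0.004,0,0],0.118],[[-0.004,0,0],0.118],[[-0.004,0,0],0.118],[[0,0,0],0.1]]' 100 40
python3 - <<'E'
from cell import *
import cv2,numpy as np
c=capture("wrist");print(np.round(c["R"],2).tolist(),np.round(-c["R"].T@c["t"],0),np.round(state()["tcp_rot"],3).tolist())
E
```

```text
clock: 1.02
tcp_pos: [247.0, 595.4, 227.8]
tcp_rot: [[-0.007, 0.163, 0.987], [-0.014, 0.986, -0.163], [-1.0, -0.015, -0.005]]
wrist_force: [0.7, -0.2, 0.5]
finger_gap: 85.4
[[0.99, -0.16, -0.0], [-0.16, -0.95, 0.28], [-0.05, -0.27, -0.96]] [257. 662. 408.] [[-0.007, 0.167, 0.986], [-0.015, 0.986, -0.167], [-1.0, -0.016, -0.005]]
```

```bash
python3 -m jog '[[[0,-0.03,0.018],-0.08],[[0,-0.033,0.02],-0.08],[[0,-0.034,0.02],0],[[0,-0.034,0.02],0],[[0,-0.034,0.02],0],[[0,-0.034,0.02],0],[[0,-0.034,0.02],0],[[0,-0.034,0.02],0],[[0,-0.034,0.02],0],[[0,-0.034,0.02],0],[[0,-0.034,0.02],0],[[0,-0.034,0.02],0]]'
```

```text
clock: 2.07
tcp_pos: [482.8, 186.3, 224.1]
tcp_rot: [[-0.015, -0.058, 0.998], [-0.016, 0.998, 0.057], [-1.0, -0.015, -0.016]]
wrist_force: [1.0, 1.1, 0.5]
finger_gap: 85.5
```

Run:
```python
from cell import *
import cv2,numpy as np
print(np.round(state()["tcp_rot"],4).tolist())
```

```text
[[-0.0152, -0.0577, 0.9982], [-0.0159, 0.9982, 0.0574], [-0.9998, -0.015, -0.0161]]
```

```bash
cat > st.py <<'E'
from cell import *
import numpy as np
s=state();R=np.array(s["tcp_rot"]);print("clk",round(s["clock"],2),"tcp",np.round(s["tcp_pos"],1),"yaw",np.degrees(np.arctan2(R[1,2],R[0,2])).round(2),"tiltx",np.round(np.degrees(R[:2,0]),2),"F",np.round(s["wrist_force"],1),"gap",round(s["finger_gap"],1))
E
python3 -m jog '[[[0,0,0],0],[[0,0,0],0],[[0,0,0],0],[[0,0,0],0]]' >/dev/null; python3 st.py;  python3 -m jog '[[[0,0,0],0],[[0,0,0],0],[[0,0,0],0],[[0,0,0],0]]'>/dev/null; python3 st.py
```

```text
clk 2.4 tcp [487.7 174.1 224. ] yaw 2.65 tiltx [-0.74 -1.24] F [-0.5  0.1  0. ] gap 85.3
clk 2.73 tcp [485.1 179.1 223.4] yaw 3.25 tiltx [-0.84 -1.18] F [-0.1 -0.4  0.2] gap 85.4
```

```bash
python3 - <<'E'
from cell import *
from h import *
c=capture("wrist");np.savez("w1.npz",**c);cv2.imwrite("pics/w1.png",c["img"][:,:,::-1]);print(c["fovy"])
E
python3 st.py
```

```text
66.48984673196681
clk 2.78 tcp [485.1 179.3 223.4] yaw 3.26 tiltx [-0.84 -1.17] F [-0.1  0.2 -0.2] gap 85.4
```

View pics/w1.png

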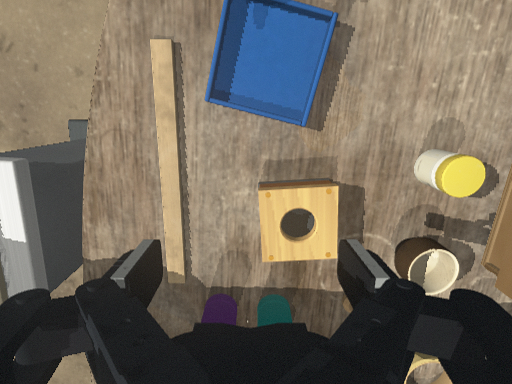

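The wrist view has the gauge's hole at (298,224) and most of the tray at (272,60). The purple and turquoise tops are at the lower edge.

Run:
```python
from h import *
c=ld("w1.npz");P=cloud(c);im=c["img"];hsv=cv2.cvtColor(im,cv2.COLOR_RGB2HSV).astype(int);H,S,V=[hsv[...,i] for i in range(3)]
m=(np.hypot(P[...,0]-549,P[...,1]-104)<80)&(P[...,2]>42)&(P[...,2]<54)
print("board",cv2.minAreaRect(P[m][:,:2].astype(np.float32)),np.nanmedian(P[m][:,2]))
cs,hi=cv2.findContours(m.astype(np.uint8),cv2.RETR_CCOMP,cv2.CHAIN_APPROX_NONE)
for k,ct in enumerate(cs):
    if hi[0][k][3]>=0 and len(ct)>20:
        X=np.array([plane(c,*p,48)[:2] for p in ct[:,0]],np.float32);print("hole",cv2.fitEllipse(X))
b=(H>100)&(H<125)&(S>130)&(np.hypot(P[...,0]-490,P[...,1]-290)<130)
for k,mm in (("floor",b&(P[...,2]<12)),("rim",b&(P[...,2]>19))):
    print(k,np.nanmedian(P[mm][:,2]),[np.round(x,1) for x in cv2.minAreaRect(P[mm][:,:2].astype(np.float32))])
# rim bottom corners
for p in [(206,100),(304,126),(337,12)]: print("rim corner",p,plane(c,*p,26).round(1))
```

```text
board ((548.6695556640625, 107.70970153808594), (100.28699493408203, 100.82501220703125), 7.0442214012146) 48.86719872587972
hole ((547.755859375, 109.21373748779297), (44.27083206176758, 46.181121826171875), 109.52902221679688)
floor 6.873835483321391 [array([495.6, 307.6]), array([118.9, 118.8]), np.float64(79.3)]
rim 26.4518008349568 [array([491.7, 273.3]), array([192.9, 137.1]), np.float64(83.5)]
rim corner (206, 100) [422.5 255.7  26. ]
rim corner (304, 126) [545.9 231.7  26. ]
rim corner (337, 12) [569.4 359.   26. ]
```

```bash
python3 -m jog '[[[0,-0.015,-0.001],0],[[0,-0.025,-0.001],0],[[0,-0.03,-0.001],0],[[0,-0.03,-0.001],0],[[0,-0.03,-0.001],0],[[0,-0.03,-0.001],0],[[0,-0.03,-0.001],0],[[0,-0.03,-0.001],0],[[0,-0.03,-0.001],0],[[0,-0.025,-0.001],0],[[0,-0.02,-0.001],0],[[0,-0.015,-0.001],0]]' >/dev/null; python3 st.py;  python3 -m jog '[[[0,-0.02,0],0],[[0,-0.02,0],0],[[0,-0.02,0],0],[[0,-0.015,0],0],[[0,-0.01,0],0],[[0,0,0],0],[[0,0,0],0]]'>/dev/null; python3 st.py
```

```text
clk 3.78 tcp [ 495.1 -132.6  228.8] yaw 4.67 tiltx [-0.7  -0.98] F [-1.1  0.2  0.5] gap 85.3
clk 4.37 tcp [ 502.  -224.   230.4] yaw 4.54 tiltx [-0.67 -1.07] F [-0.1  1.4  0.5] gap 85.0
```

```bash
python3 - <<'E'
from cell import *
from h import *
c=capture("wrist");np.savez("w2.npz",**c);cv2.imwrite("pics/w2.png",c["img"][:,:,::-1])
P=cloud(c)
for nm,x,y,r in [("slim",491,-285,35),("thick",523,-142,45)]:
    m=(np.hypot(P[...,0]-x,P[...,1]-y)<r)&(P[...,2]>112)&(P[...,2]<130)
    if m.sum()>20: print(nm,m.sum(),cv2.minAreaRect(P[m][:,:2].astype(np.float32)),np.nanmedian(P[m][:,2]), np.argwhere(m).mean(0)[::-1])
E
python3 st.py
```

```text
slim 511 ((489.7463684082031, -282.90521240234375), (29.063310623168945, 28.533531188964844), 50.12571716308594) 120.23674827003681 [236.60273973 231.5146771 ]
thick 1894 ((522.8639526367188, -138.93214416503906), (50.89849853515625, 51.05136489868164), 4.621729373931885) 120.71397020556503 [282.04910243  93.44984161]
clk 4.42 tcp [ 502.  -223.8  230.4] yaw 4.57 tiltx [-0.67 -1.08] F [ 0.2 -1.4 -0.4] gap 85.5
```

View pics/w2.png

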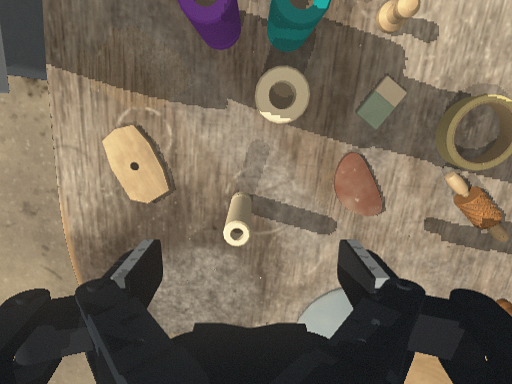

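The slim cream prop's top is at (237,233) and the thick one's at (281,94). The grey-blue edge at (340,310) belongs to the round stand, so I check how much room it leaves before descending.

Run:
```python
from h import *
for f in ["scene0.npz","side0.npz","w2.npz"]:
    c=ld(f);P=cloud(c)
    if f[0]=="w": P[240:]=np.nan if False else P[240:]
    d=np.hypot(P[...,0]-490,P[...,1]+284)
    for r0,r1 in [(25,60),(60,100),(100,130),(130,160),(160,200)]:
        m=(d>=r0)&(d<r1)&(P[...,2]>15)&(P[...,2]<190)
        if m.sum()>5: print(f,r0,r1,m.sum(),"z",np.percentile(P[m][:,2],[5,95]).round(),"mean",P[m].mean(0).round())
```

```text
scene0.npz 100 130 205 z [ 21. 120.] mean [ 516. -162.   73.]
scene0.npz 130 160 303 z [ 21. 123.] mean [ 509. -144.   86.]
scene0.npz 160 200 411 z [105. 144.] mean [ 596. -377.  133.]
side0.npz 100 130 345 z [ 20. 119.] mean [ 518. -162.   71.]
side0.npz 130 160 358 z [ 21. 122.] mean [ 513. -146.   84.]
side0.npz 160 200 599 z [118. 143.] mean [ 598. -386.  137.]
w2.npz 100 130 199 z [118. 122.] mean [ 517. -160.  118.]
w2.npz 130 160 1664 z [101. 122.] mean [ 522. -142.  114.]
w2.npz 160 200 629 z [116. 122.] mean [ 526. -123.  120.]
```

```bash
cat > go.py <<'E'
import sys,numpy as np
from cell import *
s=state();R=np.array(s["tcp_rot"]);d=np.array([float(a) for a in sys.argv[1:4]])-s["tcp_pos"]
print("world d",d.round(1),"tool d",(R.T@d).round(1),"mm")
E
python3 go.py 490 -284 150
```

```text
world d [-12.  -60.2 -80.4] tool d [ 81.7 -57.6 -15.7] mm
```

```bash
python3 -m jog '[[[0.004,-0.01,-0.003],0],[[0.01,-0.013,-0.0035],0],[[0.015,-0.013,-0.0035],0],[[0.015,-0.012,-0.003],0],[[0.015,-0.007,-0.002],0],[[0.012,-0.003,-0.001],0],[[0.01,0,0],0],[[0,0,0],0],[[0,0,0],0]]'>/dev/null; python3 st.py; python3 go.py 490 -284 70
```

```text
clk 5.17 tcp [ 491.2 -280.3  146. ] yaw 5.4 tiltx [-0.59 -0.87] F [ 0.4 -0.5  0.1] gap 85.4
world d [ -1.2  -3.7 -76. ] tool d [76.1 -2.5 -0.7] mm
```

```bash
python3 -m jog '[[[0.007,-0.0005,0],0],[[0.012,-0.0005,0],0],[[0.014,-0.0005,0],0],[[0.014,-0.0005,0],0],[[0.013,-0.0005,0],0],[[0.009,0,0],0],[[0.005,0,0],0],[[0,0,0],0],[[0,0,0],0]]'>/dev/null; python3 st.py; python3 go.py 490 -284 70
```

```text
clk 5.92 tcp [ 497.2 -281.5   72.4] yaw 5.89 tiltx [ 0.01 -1.01] F [-0.2 -0.1 -0.1] gap 85.7
world d [-7.2 -2.5 -2.4] tool d [ 2.4 -1.7 -7.4] mm
```

```bash
python3 -m jog '[[[0.001,-0.001,-0.004],0],[[0.001,-0.001,-0.003],0],[[0,0,0],0],[[0,0,0],0]]'>/dev/null; python3 st.py; python3 go.py 490 -284 70
```

```text
clk 6.25 tcp [ 491.  -285.2   72.3] yaw 5.91 tiltx [ 0.2  -1.11] F [ 1.2 -0.  -0.4] gap 85.6
world d [-1.   1.2 -2.3] tool d [ 2.3  1.3 -0.9] mm
```

Centred to about 1 mm. I close at 40 N.

```bash
for i in 1 2 3; do python3 -m jog '[[[0,0,0],0],[[0,0,0],0],[[0,0,0],0],[[0,0,0],0]]' 0 40 >/dev/null; python3 st.py; done
```

```text
clk 6.58 tcp [ 491.5 -285.7   73.3] yaw 5.88 tiltx [ 0.29 -1.15] F [ 0.1 -0.3 -0.3] gap 38.7
clk 6.92 tcp [ 491.8 -285.8   73.7] yaw 5.9 tiltx [ 0.32 -1.16] F [-0.6 -0.1  0.7] gap 27.5
clk 7.25 tcp [ 491.8 -285.8   73.6] yaw 5.9 tiltx [ 0.32 -1.16] F [-0.4  0.3  1.6] gap 27.6
```

```bash
python3 -m jog '[[[-0.005,0,0],0],[[-0.01,0,0],0],[[-0.015,0,0],0],[[-0.02,0,0],0],[[-0.02,0,0],0],[[-0.02,0,0],0],[[-0.02,0,0],0],[[-0.02,0,0],0],[[-0.015,0,0],0],[[-0.01,0,0],0],[[0,0,0],0],[[0,0,0],0]]' - 45 >/dev/null; python3 st.py; python3 go.py 549 107 228
```

```text
clk 8.25 tcp [ 488.6 -281.2  241.3] yaw 5.83 tiltx [ 0.21 -1.07] F [-0.3 -0.9 -1.9] gap 27.4
world d [ 60.4 388.2 -13.3] tool d [  6.2 380.3  99.5] mm
```

```bash
python3 -m jog '[[[0,0.01,0.003],0],[[0,0.02,0.005],0],[[0,0.025,0.0065],0],[[0,0.025,0.0065],0],[[0,0.025,0.0065],0],[[0,0.025,0.0065],0],[[0,0.025,0.0065],0],[[0,0.025,0.0065],0],[[0,0.025,0.0065],0],[[0,0.025,0.0065],0],[[0,0.025,0.0065],0],[[0,0.025,0.0065],0]]' >/dev/null; python3 st.py; python3 go.py 549 107 228
```

```text
clk 9.25 tcp [524.6  20.2 225. ] yaw 5.2 tiltx [-1.09 -1.  ] F [ 0.3 -0.6 -1.7] gap 27.4
world d [24.4 86.8  3. ] tool d [-5.  84.1 32.1] mm
```

```bash
python3 -m jog '[[[0,0.02,0.008],0],[[0,0.018,0.008],0],[[0,0.015,0.006],0],[[0,0.01,0.004],0],[[0,0.007,0.003],0],[[0,0.004,0.002],0],[[0,0,0],0],[[0,0,0],0],[[0,0,0],0]]' >/dev/null; python3 st.py; python3 go.py 549 107 228
python3 - <<'E'
from cell import *
from h import *
for n in ["wrist","side"]:
    c=capture(n);np.savez(n+"3.npz",**c)
    im=c["img"] if n=="wrist" else cv2.resize(c["img"][80:250,160:380],None,fx=3,fy=3)
    cv2.imwrite(f"pics/{n}3.png",im[:,:,::-1])
E
```

```text
clk 10.0 tcp [541.4 112.3 215.5] yaw 5.91 tiltx [-2.01 -0.95] F [-0.6 -0.3 -1. ] gap 27.6
world d [ 7.6 -5.3 12.5] tool d [-12.6  -6.2   6.5] mm
```

View pics/wrist3.png

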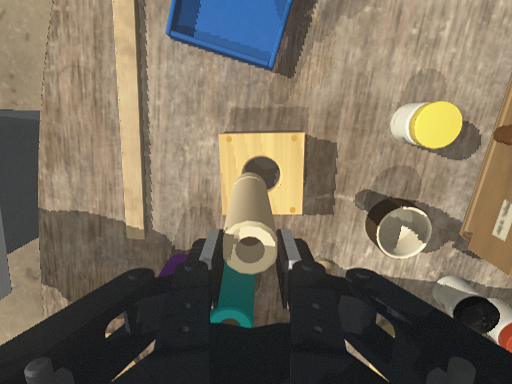

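View pics/side3.png

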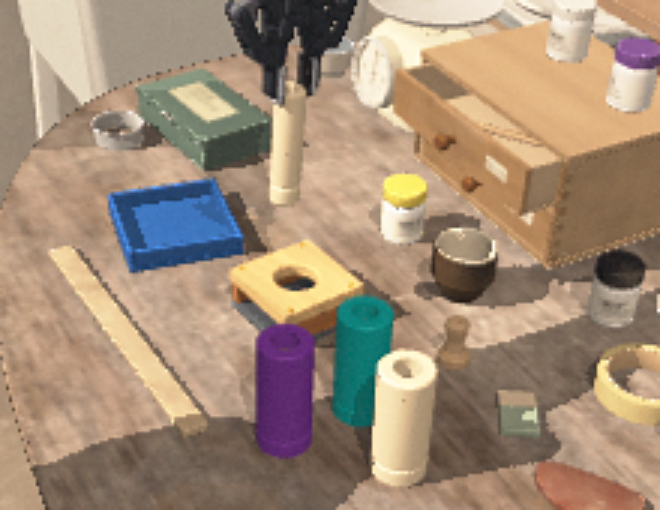

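```bash
cat > ax.py <<'E'
from h import *
import sys
# axis of a held/standing cylinder from a depth picture: per z slice, surface midpoint pushed back by the radius
def axis(c,x,y,r,zs,rad):
    P=cloud(c);hsv=cv2.cvtColor(c["img"],cv2.COLOR_RGB2HSV)
    m=(np.hypot(P[...,0]-x,P[...,1]-y)<r)&(hsv[...,2]>110)&(hsv[...,0]<35)
    o=-c["R"].T@c["t"];out=[]
    for z in zs:
        Q=P[m&(abs(P[...,2]-z)<8)]
        if len(Q)<15: continue
        d=np.array([x,y])-o[:2];d/=np.linalg.norm(d);n=np.array([-d[1],d[0]])
        lat=Q[:,:2]@n;mid=(np.percentile(lat,3)+np.percentile(lat,97))/2
        dep=np.percentile(Q[:,:2]@d,10)+rad   # nearest surface + radius
        out.append((z,*(mid*n+dep*d).round(1),round(np.ptp(lat),1),len(Q)))
    return out
if __name__=="__main__":
    from cell import *
    x,y,z0,z1,rad=map(float,sys.argv[1:6])
    for n in ["scene","side"]:
        c=capture(n)
        for a in axis(c,x,y,45,np.linspace(z0,z1,4),rad): print(n,*a)
E
python3 ax.py 540 112 155 215 15; python3 st.py
```

```text
scene 155.0 539.2 113.5 25.5 36
scene 175.0 540.2 113.7 25.3 34
scene 195.0 541.0 113.2 25.3 39
scene 215.0 542.2 113.8 25.1 37
side 155.0 538.9 113.9 26.6 50
side 175.0 539.0 114.4 29.0 51
side 195.0 540.2 114.1 29.0 53
side 215.0 541.4 113.7 25.8 53
clk 10.2 tcp [541.7 112.4 215.8] yaw 5.89 tiltx [-1.97 -0.93] F [-0.9 -0.2 -1.1] gap 27.5
```

The foot is at about (538.5, 113.8), and the force and pose geometry agrees with both images. I shift about (+10, −7) and go down to just above the board.

```bash
python3 go.py 552 105.4 150;  python3 -m jog '[[[0.003,-0.002,0.003],0],[[0.006,-0.002,0.003],0],[[0.008,-0.002,0.002],0],[[0.01,-0.001,0.001],0],[[0.01,0,0],0],[[0.01,0,0],0],[[0.008,0,0],0],[[0.005,0,0],0],[[0,0,0],0],[[0,0,0],0]]' >/dev/null; python3 st.py
```

```text
world d [ 10.3  -7.  -65.8] tool d [65.5 -7.2 11.9] mm
clk 11.03 tcp [548.9 102.2 147.2] yaw 5.71 tiltx [-2.17 -1.01] F [ 0.3 -0.8 -1.5] gap 27.5
```

```bash
python3 ax.py 550 107 90 150 15
```

```text
scene 90.0 547.4 101.9 26.5 32
scene 110.0 547.8 101.6 26.4 30
scene 130.0 550.4 103.3 26.2 35
scene 150.0 551.4 103.7 25.7 37
side 90.0 545.5 105.4 27.5 42
side 110.0 548.1 104.5 27.2 44
side 130.0 547.7 104.4 26.8 42
side 150.0 548.4 103.5 29.6 50
```

```bash
python3 go.py 552 105.4 135;  python3 -m jog '[[[0.002,0.0015,0.002],0],[[0.003,0.0015,0.0015],0],[[0.003,0,0.0005],0],[[0.002,0,0],0],[[0,0,0],0],[[0,0,0],0]]' >/dev/null; python3 st.py; python3 ax.py 550 107 90 120 15
```

```text
world d [  2.8   3.1 -12.7] tool d [12.6  3.   3.6] mm
clk 11.63 tcp [554.6 106.7 138.3] yaw 5.77 tiltx [-1.88 -0.92] F [-0.2  0.5 -2.1] gap 27.4
scene 90.0 553.5 107.7 26.6 38
scene 100.0 553.7 107.4 26.2 37
scene 110.0 554.7 108.2 26.3 31
scene 120.0 553.8 107.0 26.1 33
side 90.0 552.9 109.5 27.6 41
side 100.0 553.6 108.9 27.3 43
side 110.0 553.9 109.0 27.3 43
side 120.0 553.3 108.3 27.1 44
```

```bash
python3 go.py 551.5 104.9 115;  python3 -m jog '[[[0.002,-0.001,-0.0015],0],[[0.003,-0.001,-0.001],0],[[0.003,0,0],0],[[0.003,0,0],0],[[0.003,0,0],0],[[0.003,0,0],0],[[0,0,0],0]]' >/dev/null; python3 st.py; python3 ax.py 550 107 80 115 15
```

```text
world d [ -3.2  -1.8 -23.5] tool d [23.6 -1.1 -2.5] mm
clk 12.32 tcp [551.3 103.5 119.9] yaw 5.74 tiltx [-1.88 -0.93] F [-0.8  0.1 -1.2] gap 27.1
scene 80.0 548.6 103.4 26.5 32
scene 91.66666666666667 549.7 104.1 26.2 37
scene 103.33333333333333 550.9 104.7 26.2 32
scene 115.0 551.2 104.7 26.1 31
side 80.0 548.8 105.0 27.8 43
side 91.66666666666667 549.7 107.0 27.7 47
side 103.33333333333333 549.1 105.3 30.1 42
side 115.0 551.2 104.1 27.2 47
```

```bash
python3 go.py 551.8 104.7 90;  python3 -m jog '[[[0.002,0.0005,0.0005],0],[[0.003,0.0005,0.0005],0],[[0.004,0,0],0],[[0.004,0,0],0],[[0.004,0,0],0],[[0.004,0,0],0],[[0.003,0,0],0],[[0,0,0],0]]' >/dev/null; python3 st.py
```

```text
world d [  0.1   1.2 -30.4] tool d [30.4  1.5  1.2] mm
clk 13.08 tcp [552.3 104.6  94. ] yaw 5.76 tiltx [-1.79 -0.91] F [-0.6  0.3 -0.8] gap 27.5
```

```bash
python3 -m jog '[[[0.0025,0,0],0],[[0.0025,0,0],0],[[0.0025,0,0],0],[[0,0,0],0]]' >/dev/null; python3 st.py;python3 -m jog '[[[0.002,0,0],0],[[0.0015,0,0],0],[[0,0,0],0]]' >/dev/null; python3 st.py; python3 ax.py 550 107 65 110 15
```

```text
clk 13.42 tcp [552.  104.4  85.6] yaw 5.75 tiltx [-1.79 -0.91] F [ 0.1  0.1 -1.2] gap 27.4
clk 13.67 tcp [552.2 104.4  82.1] yaw 5.75 tiltx [-1.76 -0.9 ] F [ 0.1  0.5 -0.5] gap 27.4
scene 65.0 551.9 105.2 50.6 31
scene 80.0 552.0 106.7 26.5 33
scene 95.0 552.5 103.8 29.7 36
scene 110.0 555.5 106.5 29.7 33
side 65.0 550.6 107.2 27.9 41
side 80.0 552.1 105.1 27.5 40
side 95.0 552.5 105.9 27.3 48
side 110.0 552.9 107.1 27.3 42
```

Nearly down. I step in 1 mm increments until there is contact force.

```bash
for i in 1 2 3; do python3 -m jog '[[[0.001,0,0],0],[[0,0,0],0]]' >/dev/null; python3 st.py; done
```

```text
clk 13.93 tcp [552.6 104.4  82.3] yaw 5.75 tiltx [-1.7  -0.87] F [ 0.2  0.  -1.5] gap 27.2
clk 14.1 tcp [553.  104.5  82.2] yaw 5.74 tiltx [-1.64 -0.84] F [ 0.  -0.3 -1.4] gap 27.5
clk 14.27 tcp [553.3 104.6  82.1] yaw 5.74 tiltx [-1.59 -0.8 ] F [-0.4 -0.3 -0.6] gap 27.6
```

```bash
for i in 1 2 3; do python3 -m jog '[[[0.002,0,-0.0003],0]]' >/dev/null; python3 st.py; done
```

```text
clk 14.35 tcp [553.8 104.7  81.7] yaw 5.75 tiltx [-1.5  -0.76] F [-4.1 -0.  27.8] gap 27.2
clk 14.43 tcp [554.2 104.8  81.7] yaw 5.74 tiltx [-1.41 -0.7 ] F [-5.  -0.6 22.7] gap 27.5
clk 14.52 tcp [554.2 104.8  81.8] yaw 5.73 tiltx [-1.36 -0.64] F [-4.8 -0.2 17.7] gap 27.2
```

Contact, about 20 N up at TCP z 81.7, where the geometry puts the foot on the base plate (81.6). I release.

```bash
python3 -m jog '[[[0,0,0],0],[[0,0,0],0],[[0,0,0],0],[[0,0,0],0],[[0,0,0],0]]' 90 >/dev/null; python3 st.py; python3 ax.py 550 107 65 110 15
```

```text
clk 14.93 tcp [555.1 104.8  81.9] yaw 5.73 tiltx [-1.23 -0.62] F [-0.9  0.2 -0.4] gap 77.1
scene 65.0 551.7 106.8 26.5 30
scene 80.0 551.3 105.9 26.5 33
scene 95.0 552.9 107.0 26.3 32
scene 110.0 552.8 106.4 26.2 32
side 65.0 550.6 107.7 28.0 44
side 80.0 550.3 107.7 27.8 42
side 95.0 549.7 107.2 27.5 44
side 110.0 550.4 107.9 27.3 43
```

```bash
python3 -m jog '[[[-0.004,0,0],0],[[-0.008,0,0],0],[[-0.012,0,0],0],[[-0.015,0,0],0],[[-0.018,0,0],0],[[-0.02,0,0],0],[[-0.02,0,0],0],[[-0.02,0,0],0],[[-0.015,0,0],0],[[-0.01,0,0],0],[[0,0,0],0]]' 100 >/dev/null; python3 st.py; python3 ax.py 550 107 65 110 15
python3 - <<'E'
from cell import *
from h import *
ims=[]
for n,b in [("side",(60,240,180,400)),("scene",(100,280,150,370))]:
    c=capture(n);np.savez(n+"4.npz",**c);ims.append(cv2.resize(c["img"][b[0]:b[1],b[2]:b[3]],(390,320)))
cv2.imwrite("pics/rel4.png",np.hstack(ims)[:,:,::-1])
E
```

```text
clk 15.95 tcp [557.9 105.7 235.2] yaw 5.66 tiltx [-1.24 -0.67] F [ 0.5 -1.1 -0.5] gap 85.5
scene 65.0 551.1 106.2 26.3 31
scene 80.0 552.2 107.0 26.6 33
scene 95.0 552.9 107.0 26.3 34
scene 110.0 552.0 105.4 26.1 33
side 65.0 550.9 108.3 28.1 44
side 80.0 550.0 107.2 27.7 41
side 95.0 551.7 107.5 27.4 41
side 110.0 551.9 105.4 27.0 42
```

View pics/rel4.png

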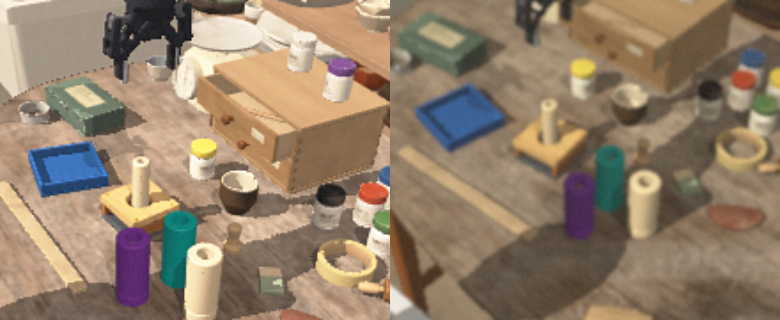

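The slim prop stands upright in the gauge at side-crop (140,185) and scene-crop (548,125). Next is the thick one.

```bash
python3 go.py 523 -141 235;  python3 -m jog '[[[0,-0.01,-0.002],0],[[0,-0.02,-0.005],0],[[0,-0.025,-0.006],0],[[0,-0.025,-0.006],0],[[0,-0.025,-0.006],0],[[0,-0.025,-0.006],0],[[0,-0.025,-0.006],0],[[0,-0.025,-0.006],0],[[0,-0.02,-0.005],0],[[0,-0.015,-0.004],0],[[0,-0.01,-0.003],0],[[0,0,0],0]]' >/dev/null; python3 -m jog '[[[0,0,0],0],[[0,0,0],0]]' >/dev/null; python3 st.py; python3 go.py 523 -141 150
```

```text
world d [ -32.5 -246.6    3.5] tool d [   0.7 -242.2  -56.8] mm
clk 17.32 tcp [ 509.8 -140.8  223.7] yaw 5.53 tiltx [-3.13 -0.94] F [0.5 0.3 1. ] gap 85.5
world d [ 13.2  -0.2 -73.7] tool d [72.8 -0.7 17.2] mm
```

```bash
python3 -m jog '[[[0,0,0.007],0],[[0,0,0.006],0],[[0,0,0],0],[[0,0,0],0]]' >/dev/null; python3 st.py;  python3 -m jog '[[[0.006,0,0],0],[[0.012,0,0],0],[[0.016,0,0],0],[[0.01,0,0],0],[[0,0,0],0],[[0,0,0],0]]' >/dev/null; python3 st.py; python3 go.py 523 -141 150
```

```text
clk 17.65 tcp [ 525.4 -134.4  222.2] yaw 5.94 tiltx [-3.13 -0.82] F [-0.   0.5  0.1] gap 85.0
clk 18.15 tcp [ 523.9 -132.3  175.3] yaw 6.23 tiltx [-3.1  -0.81] F [-0.1  0.2  0.2] gap 85.5
world d [ -0.9  -8.7 -25.3] tool d [25.5 -8.3 -0.4] mm
```

```bash
python3 go.py 523 -141 71; python3 -m jog '[[[0.004,-0.003,0],0],[[0.006,-0.003,0],0],[[0.005,-0.002,0],0],[[0,0,0],0],[[0,0,0],0],[[0,0,0],0]]' >/dev/null; python3 st.py;  python3 ax.py 523 -141 20 100 26;python3 go.py 523 -141 71
python3 - <<'E'
from cell import *
from h import *
c=capture("wrist");cv2.imwrite("pics/w5.png",c["img"][:,:,::-1])
P=cloud(c);x,y,r=523,-140,45
m=(np.hypot(P[...,0]-x,P[...,1]-y)<r)&(P[...,2]>112)&(P[...,2]<130)
print(m.sum(),cv2.minAreaRect(P[m][:,:2].astype(np.float32)),np.nanmedian(P[m][:,2]))
E
```

```text
world d [  -0.9   -8.7 -104.3] tool d [104.3  -7.7   3.9] mm
clk 18.65 tcp [ 525.1 -141.9  160.4] yaw 6.22 tiltx [-2.95 -0.85] F [-0.4 -0.5 -0.1] gap 85.4
scene 20.0 527.3 -142.0 42.8 52
scene 46.66666666666667 527.1 -142.9 39.6 46
scene 73.33333333333334 527.4 -142.3 41.6 50
scene 100.0 529.2 -143.9 40.3 70
side 20.0 525.0 -138.6 51.3 81
side 46.66666666666667 524.6 -138.5 50.5 85
side 73.33333333333334 525.1 -139.4 49.1 84
side 100.0 525.6 -139.3 50.6 110
world d [ -2.2   0.8 -89.5] tool d [89.5  1.8  2.6] mm
2579 ((522.8320922851562, -138.88880920410156), (50.92192459106445, 50.874053955078125), 5.425184726715088) 120.68858193652821
```

View pics/w5.png

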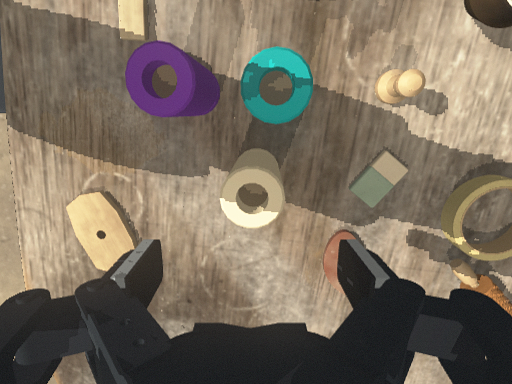

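The thick cream prop is at wrist (253,195), with turquoise at (277,85) and purple at (165,80) clear of the jaw line. I descend.

```bash
python3 -m jog '[[[0.006,0.001,0],0],[[0.01,0.0005,0],0],[[0.012,0,0],0],[[0.012,0,0],0],[[0.01,0,0],0],[[0.006,0,0],0],[[0,0,0],0],[[0,0,0],0]]' >/dev/null; python3 st.py;python3 go.py 523 -140.5 72
```

```text
clk 19.47 tcp [ 521.7 -139.6   99. ] yaw 6.33 tiltx [-2.93 -0.81] F [-0.4  0.5  0.7] gap 85.1
world d [  1.3  -0.9 -27. ] tool d [26.9 -0.8  2.6] mm
```

```bash
python3 -m jog '[[[0.005,0,0.0005],0],[[0.007,0,0.0005],0],[[0.007,0,0.0005],0],[[0.006,0,0],0],[[0,0,0],0],[[0,0,0],0],[[0,0,0],0]]' >/dev/null; python3 st.py;python3 go.py 523 -140.5 72
```

```text
clk 20.05 tcp [ 523.  -139.9   72.1] yaw 6.35 tiltx [-2.82 -0.84] F [-0.4 -0.4 -0.2] gap 85.3
world d [ 0.  -0.6 -0.1] tool d [ 0.1 -0.6 -0. ] mm
```

```bash
for i in 1 2 3; do python3 -m jog '[[[0,0,0],0],[[0,0,0],0],[[0,0,0],0],[[0,0,0],0]]' 0 55 >/dev/null; python3 st.py; done
```

```text
clk 20.38 tcp [ 523.6 -140.4   73.3] yaw 6.33 tiltx [-2.73 -0.86] F [-0.9 -0.3  2.8] gap 49.1
clk 20.72 tcp [ 523.5 -140.3   73.3] yaw 6.33 tiltx [-2.71 -0.86] F [-0.3 -0.1 -0.7] gap 48.8
clk 21.05 tcp [ 523.5 -140.3   73.3] yaw 6.34 tiltx [-2.72 -0.87] F [-0.8 -0.1 -0.1] gap 48.9
```

```bash
python3 -m jog '[[[-0.004,0,0],0],[[-0.008,0,0],0],[[-0.012,0,0],0],[[-0.016,0,0],0],[[-0.02,0,0],0],[[-0.022,0,0],0],[[-0.022,0,0],0],[[-0.022,0,0],0],[[-0.02,0,0],0],[[-0.015,0,0],0],[[-0.008,0,0],0],[[0,0,0],0]]' >/dev/null; python3 st.py; python3 go.py 496 307 240
```

```text
clk 22.05 tcp [ 528.1 -136.   251.8] yaw 6.3 tiltx [-3.18 -0.73] F [ 0.2  0.2 -3.1] gap 49.0
world d [-32.1 443.  -11.8] tool d [  7.9 443.9  17.3] mm
```

```bash
python3 -m jog '[[[0,0.008,0],0],[[0,0.015,0.0005],0],[[0,0.02,0.001],0],[[0,0.022,0.001],0],[[0,0.022,0.001],0],[[0,0.022,0.001],0],[[0,0.022,0.001],0],[[0,0.022,0.001],0],[[0,0.022,0.001],0],[[0,0.022,0.001],0],[[0,0.022,0.001],0],[[0,0.022,0.001],0]]' >/dev/null; python3 st.py; python3 go.py 496 307 240
```

```text
clk 23.05 tcp [498.6 114.8 235.9] yaw 5.68 tiltx [-4.76 -0.95] F [ 0.5  0.2 -3.1] gap 49.2
world d [ -2.6 192.2   4.1] tool d [ -7.  191.5  16.1] mm
```

```bash
python3 -m jog '[[[0,0.02,0.0015],0],[[0,0.02,0.0015],0],[[0,0.018,0.0015],0],[[0,0.018,0.0015],0],[[0,0.018,0.0015],0],[[0,0.018,0.0015],0],[[0,0.015,0.001],0],[[0,0.012,0.001],0],[[0,0.009,0.001],0],[[0,0.006,0],0],[[0,0,0],0],[[0,0,0],0]]' >/dev/null; python3 st.py; python3 go.py 496 307 240; python3 ax.py 496 303 170 230 26
```

```text
clk 24.05 tcp [478.6 285.9 219.6] yaw 6.32 tiltx [-6.26 -1.44] F [ 0.4 -0.6 -3.1] gap 49.1
world d [17.4 21.1 20.4] tool d [-22.7  18.8  17.2] mm
scene 170.0 482.8 294.1 48.3 15
scene 190.0 483.3 291.6 49.7 19
scene 210.0 485.3 291.1 52.0 32
scene 230.0 483.8 289.9 47.8 41
side 170.0 487.5 287.4 50.7 23
side 190.0 481.4 290.5 49.7 28
side 210.0 481.0 290.1 50.1 39
side 230.0 480.6 290.1 48.9 37
```

```bash
python3 st.py; python3 go.py 500 307 170;  python3 -m jog '[[[0.002,0.004,0.004],0],[[0.006,0.004,0.005],0],[[0.008,0.003,0.005],0],[[0.01,0.002,0.004],0],[[0.01,0.001,0.002],0],[[0.008,0,0.001],0],[[0.004,0,0],0],[[0,0,0],0],[[0,0,0],0]]' >/dev/null; python3 st.py; python3 ax.py 496 303 120 190 26
python3 - <<'E'
from cell import *
from h import *
ims=[]
for n,b in [("side",(60,240,150,370)),("scene",(90,270,120,340))]:
    c=capture(n);ims.append(cv2.resize(c["img"][b[0]:b[1],b[2]:b[3]],(390,320)))
cv2.imwrite("pics/pl6.png",np.hstack(ims)[:,:,::-1])
E
```

```text
clk 24.15 tcp [478.8 285.6 219.8] yaw 6.27 tiltx [-6.25 -1.41] F [ 0.4 -0.2 -3.4] gap 48.7
world d [ 21.2  21.4 -49.8] tool d [46.6 19.6 28.8] mm
clk 24.9 tcp [495.2 297.9 162.8] yaw 5.92 tiltx [-6.33 -1.55] F [-0.1  0.5 -2.4] gap 49.1
scene 120.0 495.0 296.8 48.0 56
scene 143.33333333333334 495.7 299.3 49.6 61
scene 166.66666666666666 495.9 298.3 46.5 64
scene 190.0 498.7 298.1 49.8 71
side 120.0 493.3 298.7 45.6 67
side 143.33333333333334 496.1 297.9 48.7 69
side 166.66666666666666 497.9 299.2 48.5 74
side 190.0 498.6 298.4 47.8 75
```

View pics/pl6.png

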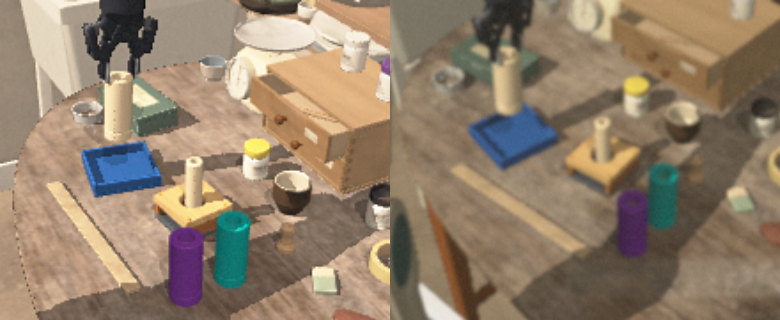

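The prop hangs above the tray, leaning about 3.5°, and the slim one still stands in the gauge at side-crop (194,180). I lower with a small +y correction.

```bash
python3 go.py 499 306 100;  python3 -m jog '[[[0.003,0.002,0.002],0],[[0.007,0.002,0.002],0],[[0.009,0.002,0.002],0],[[0.009,0.001,0.002],0],[[0.009,0,0.001],0],[[0.008,0,0.001],0],[[0.005,0,0],0],[[0,0,0],0],[[0,0,0],0]]' >/dev/null; python3 st.py; python3 ax.py 496 303 60 120 26;python3 go.py 499 306 85
```

```text
world d [  3.1   7.7 -63.9] tool d [63.   8.2 10.9] mm
clk 25.85 tcp [500.  306.3 107.4] yaw 5.97 tiltx [-6.21 -1.45] F [-0.  -0.4 -2.8] gap 49.1
scene 60.0 497.3 307.4 47.3 46
scene 80.0 500.0 306.9 44.7 56
scene 100.0 502.9 306.1 51.6 65
scene 120.0 502.7 306.6 47.8 58
side 60.0 497.8 308.3 47.4 63
side 80.0 498.3 307.5 47.1 60
side 100.0 501.2 306.5 50.2 70
side 120.0 502.3 307.1 49.7 71
world d [ -1.2  -0.4 -22.9] tool d [22.9  0.1  1.3] mm
```

```bash
python3 -m jog '[[[0.004,0,0],0],[[0.005,0,0],0],[[0.005,0,0.0005],0],[[0.004,0,0.0005],0],[[0,0,0],0],[[0,0,0],0]]' >/dev/null; python3 st.py; python3 -m jog '[[[0.002,0,0],0],[[0.001,0,0],0]]' >/dev/null; python3 st.py
```

```text
clk 26.45 tcp [500.3 306.5  89.6] yaw 5.98 tiltx [-6.01 -1.32] F [-0.4  0.3 -3.3] gap 48.9
clk 26.62 tcp [500.2 306.5  86.5] yaw 5.98 tiltx [-5.99 -1.31] F [-0.5  0.8 -3.4] gap 49.0
```

```bash
for i in 1 2 3; do python3 -m jog '[[[0.002,0,0],0]]' >/dev/null; python3 st.py; done
```

```text
clk 26.7 tcp [500.3 306.6  84.7] yaw 5.97 tiltx [-5.96 -1.3 ] F [-0.8  0.1 -3.1] gap 48.9
clk 26.78 tcp [500.1 306.6  82.6] yaw 5.98 tiltx [-5.95 -1.29] F [ 0.2  0.3 -3.1] gap 49.1
clk 26.87 tcp [500.  306.6  80.5] yaw 5.98 tiltx [-5.94 -1.28] F [-2.1  0.1 11.9] gap 49.0
```

The edge touches at the predicted height. I keep pressing gently to level it onto the floor.

```bash
for i in 1 2 3 4 5; do python3 -m jog '[[[0.0012,0,0.0003],0]]' >/dev/null; python3 st.py; done
```

```text
clk 26.95 tcp [500.1 307.   80.4] yaw 5.98 tiltx [-5.95 -1.23] F [-2.4 -0.6 14.6] gap 48.7
clk 27.03 tcp [500.2 307.4  80.5] yaw 6.0 tiltx [-5.97 -1.17] F [-2.5  0.2  8.5] gap 49.2
clk 27.12 tcp [500.1 307.7  80.6] yaw 6.0 tiltx [-6.   -1.12] F [-2.5 -1.2  5.3] gap 49.0
clk 27.2 tcp [500.1 307.9  80.6] yaw 6.01 tiltx [-6.02 -1.08] F [-2.5 -1.5  5.9] gap 48.9
clk 27.28 tcp [500.1 308.1  80.6] yaw 6.02 tiltx [-6.04 -1.04] F [-2.7 -1.8  5.5] gap 48.9
```

```bash
for i in 1 2 3 4; do python3 -m jog '[[[0.0025,-0.0005,0],0]]' >/dev/null; python3 st.py; done; python3 ax.py 499 306 40 110 26
```

```text
clk 27.37 tcp [500.1 308.1  80.3] yaw 6.04 tiltx [-6.02 -0.96] F [-3.9 -1.2 20.4] gap 49.0
clk 27.45 tcp [500.1 308.1  80.4] yaw 6.05 tiltx [-6.01 -0.85] F [-3.8 -1.  16.4] gap 49.0
clk 27.53 tcp [500.1 308.   80.4] yaw 6.05 tiltx [-5.99 -0.75] F [-3.3 -1.1 14.4] gap 49.0
clk 27.62 tcp [500.  308.   80.4] yaw 6.07 tiltx [-5.97 -0.65] F [-2.3 -1.1 13.1] gap 49.1
scene 40.0 499.3 307.9 46.0 45
scene 63.33333333333333 499.1 308.2 43.6 48
scene 86.66666666666666 502.1 308.7 45.1 56
scene 110.0 505.1 306.7 51.5 70
side 40.0 498.3 307.3 48.1 60
side 63.33333333333333 501.2 307.7 50.6 64
side 86.66666666666666 501.4 309.0 50.5 67
side 110.0 502.7 309.0 49.7 74
```

It stands on its +x edge, about 3° off upright, under 13 N. I lower the grip to 20 N so it can settle, then open gradually.

```bash
python3 -m jog '[[[0.001,0,0],0],[[0.001,0,0],0],[[0,0,0],0]]' 0 20 >/dev/null; python3 st.py; python3 -m jog '[[[0,0,0],0],[[0,0,0],0]]' 62 20 >/dev/null; python3 st.py;  python3 -m jog '[[[0,0,0],0],[[0,0,0],0],[[0,0,0],0],[[0,0,0],0]]' 66 >/dev/null; python3 st.py;python3 ax.py 499 306 40 110 26
```

```text
clk 27.97 tcp [500.2 308.2  80.7] yaw 6.06 tiltx [-5.89 -0.55] F [ 0.   0.4 -2.3] gap 48.8
clk 28.13 tcp [500.2 308.3  80.5] yaw 6.06 tiltx [-5.89 -0.54] F [-1.6  1.   0.6] gap 53.0
clk 28.47 tcp [499.7 308.6  80. ] yaw 6.08 tiltx [-5.96 -0.56] F [-0.7 -0.6  1. ] gap 56.4
scene 40.0 497.3 310.1 44.0 45
scene 63.33333333333333 498.9 309.6 45.1 50
scene 86.66666666666666 499.4 310.4 46.7 50
scene 110.0 503.2 309.1 48.1 63
side 40.0 497.5 309.4 47.9 58
side 63.33333333333333 498.9 310.0 47.4 66
side 86.66666666666666 500.0 309.9 46.9 64
side 110.0 500.9 308.8 46.4 68
```

```bash
python3 -m jog '[[[0,0,0],0],[[0,0,0],0],[[0,0,0],0],[[0,0,0],0],[[0,0,0],0],[[0,0,0],0]]' 100 >/dev/null; python3 st.py; python3 ax.py 499 306 40 110 26
python3 - <<'E'
from cell import *
from h import *
c=capture("wrist");cv2.imwrite("pics/w7.png",c["img"][:,:,::-1])
P=cloud(c);x,y,r=498,309,50
m=(np.hypot(P[...,0]-x,P[...,1]-y)<r)&(P[...,2]>115)&(P[...,2]<140)
print(m.sum(),cv2.minAreaRect(P[m][:,:2].astype(np.float32)),np.nanmedian(P[m][:,2]),np.percentile(P[m][:,2],[5,95]))
E
```

```text
clk 29.07 tcp [501.4 308.6  80.2] yaw 6.05 tiltx [-5.79 -0.52] F [0.2 0.  0.2] gap 85.2
scene 40.0 496.1 309.0 45.0 46
scene 63.33333333333333 497.7 308.3 45.6 49
scene 86.66666666666666 497.4 309.3 50.5 51
scene 110.0 498.5 308.2 49.0 72
side 40.0 497.0 308.4 47.9 57
side 63.33333333333333 497.7 308.0 50.3 66
side 86.66666666666666 496.1 309.1 50.3 67
side 110.0 497.3 309.1 46.6 73
6671 ((504.5934143066406, 310.23504638671875), (86.5335693359375, 51.62544250488281), 8.744101524353027) 126.65654658993118 [118.72581735 128.01540213]
```

View pics/w7.png

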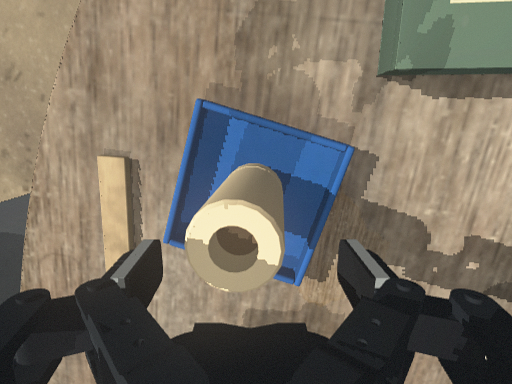

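The thick prop stands upright in the tray, with its top at (235,245) in the wrist view and the fingers clear on both sides. I retreat vertically, correcting for the tool's tilt.

```bash
python3 go.py 497 308 210; python3 -m jog '[[[-0.003,0,-0.002],0],[[-0.004,0,-0.0015],0],[[-0.006,0,-0.001],0],[[-0.008,0,-0.001],0],[[-0.01,0,-0.001],0],[[-0.01,0,-0.001],0],[[0,0,0],0]]' >/dev/null; python3 st.py
```

```text
world d [ -4.3  -0.6 129.8] tool d [-128.7    0.   -17.5] mm
clk 29.8 tcp [497.9 308.3 126.6] yaw 6.06 tiltx [-5.76 -0.5 ] F [ 0.6 -0.8  0. ] gap 85.3
```

```bash
python3 -m jog '[[[-0.008,0,-0.001],0],[[-0.014,0,-0.0015],0],[[-0.02,0,-0.002],0],[[-0.02,0,-0.002],0],[[-0.02,0,-0.002],0],[[-0.02,0,-0.002],0],[[-0.015,0,-0.001],0],[[-0.008,0,0],0],[[0,0,0],0],[[0,0,0],0],[[0,0,0],0]]' >/dev/null; python3 st.py;  python3 ax.py 497 308 40 110 26; python3 ax.py 551 107 60 115 15
python3 - <<'E'
from cell import *
from h import *
ims=[]
for n,b in [("side",(100,280,160,380)),("scene",(110,290,140,360))]:
    c=capture(n);P=cloud(c);ims.append(cv2.resize(c["img"][b[0]:b[1],b[2]:b[3]],(390,320)))
    for x,y,r in [(497,309,40),(551,107,30)]:
        m=(np.hypot(P[...,0]-x,P[...,1]-y)<r)&(P[...,2]<150);print(n,"top z",np.percentile(P[m][:,2],98).round(1))
cv2.imwrite("pics/end8.png",np.hstack(ims)[:,:,::-1])
E
```

```text
clk 30.72 tcp [498.3 307.3 262.3] yaw 6.02 tiltx [-5.72 -0.48] F [ 0.1  0.  -0.3] gap 85.1
scene 40.0 497.0 310.3 45.7 48
scene 63.33333333333333 497.5 308.9 46.7 53
scene 86.66666666666666 496.5 308.4 45.1 51
scene 110.0 497.8 307.8 48.5 72
side 40.0 497.7 310.3 48.0 59
side 63.33333333333333 498.1 308.5 50.2 59
side 86.66666666666666 497.6 308.6 50.3 70
side 110.0 497.0 308.4 46.6 70
scene 60.0 547.2 98.5 83.8 65
scene 78.33333333333333 551.4 106.2 26.5 32
scene 96.66666666666666 552.1 106.2 26.3 32
scene 115.0 552.8 106.0 26.1 38
side 60.0 552.5 105.5 71.1 53
side 78.33333333333333 550.1 107.4 27.9 43
side 96.66666666666666 551.2 106.6 24.4 40
side 115.0 552.3 106.1 27.2 48
side top z 128.3
side top z 129.9
scene top z 129.0
scene top z 130.8
```

View pics/end8.png

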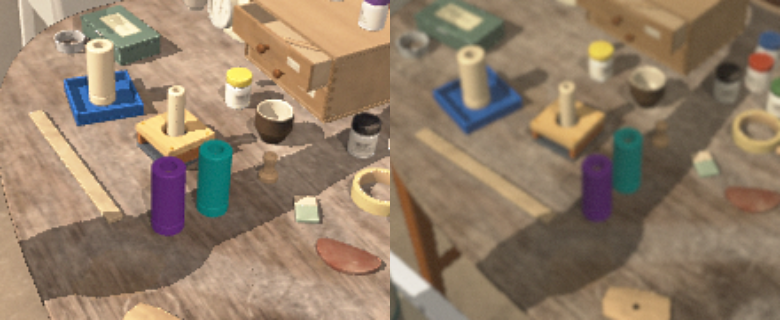

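Both props stand upright: the thick one in the tray at side-crop (101,72) with top z about 128 (expected 126), and the slim one in the gauge at (176,110) with top z about 130 (expected 128). The decoys have not moved, and the gripper is clear and holds nothing. I hand in.

```bash
python3 -c "
from cell import *
print(close_job())"
```

```text
the job is handed in; nothing more can be done
None
```

Both props are sorted as asked and the job is handed in, at about 31 s of the 67 s allowed.

- **Slim prop:** I lowered it through the gauge's hole until contact with the base plate (about 20 N, at the expected height), and only then let go. It stands upright at about (551, 107).
- **Thick prop:** I then set it in the blue tray at about (497, 309) and let go once it touched the tray's floor. It stands upright near the tray's centre.

**Final checks:** the last side and scene views showed both props upright to within about 1°. The gripper was clear of everything, wrist force was near zero, and the purple and turquoise props had not moved. Both tops measured about 2–3 mm higher than nominal, which is about the calibration error plus depth noise.

**What did not go perfectly:**
- The tool gradually tilted to about 6° during the sweeps, so the thick prop first touched the tray floor on one edge, about 3° off upright.
- Pressing gently did not level it. It settled upright when I opened the fingers slowly.
- Just before I opened them, the wrist force showed most of its weight back on the gripper, so it may have dropped a fraction of a millimetre.

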